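# Change over the slide-out trays on the welding bench

### The job

Change over the slide-out trays: first push the tray that was left open fully home, then hook a fingertip behind the raised lip of the tray with the two standing pins and draw it out all the way to its stop. Move the trays with the fingertips only, never pinching a lip, and gently, so that the pins stay standing and everything stays in its tray. Lift nothing, leave the third tray shut and leave the can, wrench and disc alone.

Things in the scene. Friction and masses are not known exactly. Their poses are not given: they have to be found in the camera images.
- ring_tray (a joint): How far the ring tray is drawn out, m: 0 = fully home at its rear stop, 0.100 = fully out at its front stop. Left open at the start: 0.060 to 0.090. It slides level, out along its lip's -x, takes about 2 N plus 6 N per m/s, and stays where it is left; tray 0.56 kg plus load.
- ring_lip (a point): Raised lip across the front of the ring tray (rear sheet: ring_tray_c5): upright flange 104 mm wide, 6 mm thick, 42 mm high. Origin: middle of the top edge of its rear face (to hook), 58 mm above the table; x = way the tray slides home, y along the lip, z up. Behind it 48 mm of empty finger space over the tray floor (38 mm below the lip top), then the 22 mm high box wall.
- ring_hem (a point): Front sheet (ring_tray_c6, 3 mm) of the lip of the ring tray. Origin: middle of the top edge of its front face, the face to push on, 6 mm in front of the rear face. Axes as the lip. In the lip's frame the tray box is inside x 52 to 182 mm, y -49 to 49 mm. The tray's side channels stand 28 mm above the table, 6 to 10 mm outside the lip's ends.
- pin_tray (a joint): How far the pin tray is drawn out, m: 0 = fully home at its rear stop, 0.100 = fully out at its front stop. Shut at the start, or up to 0.008 short of it. It slides level, out along its lip's -x, takes about 2 N plus 6 N per m/s, and stays where it is left; tray 0.56 kg plus load.
- pin_lip (a point): Raised lip across the front of the pin tray (rear sheet: pin_tray_c5): upright flange 104 mm wide, 6 mm thick, 42 mm high. Origin: middle of the top edge of its rear face (to hook), 58 mm above the table; x = way the tray slides home, y along the lip, z up. Behind it 48 mm of empty finger space over the tray floor (38 mm below the lip top), then the 22 mm high box wall.
- pin_hem (a point): Front sheet (pin_tray_c6, 3 mm) of the lip of the pin tray. Origin: middle of the top edge of its front face, the face to push on, 6 mm in front of the rear face. Axes as the lip. In the lip's frame the tray box is inside x 52 to 182 mm, y -49 to 49 mm. The tray's side channels stand 28 mm above the table, 6 to 10 mm outside the lip's ends.
- block_tray (a joint): How far the block tray is drawn out, m: 0 = fully home at its rear stop, 0.100 = fully out at its front stop. Shut at the start and to stay so. It slides level, out along its lip's -x, takes about 2 N plus 6 N per m/s, and stays where it is left; tray 0.56 kg plus load.
- block_lip (a point): Raised lip across the front of the block tray (rear sheet: block_tray_c5): upright flange 104 mm wide, 6 mm thick, 42 mm high. Origin: middle of the top edge of its rear face (to hook), 58 mm above the table; x = way the tray slides home, y along the lip, z up. Behind it 48 mm of empty finger space over the tray floor (38 mm below the lip top), then the 22 mm high box wall.
- pin1: One of two plain dark steel locating pins standing loose in the pin tray: 32 mm diameter, 54 mm tall with a narrower head, 0.2 kg. Origin: centre of its foot, z up its axis. It topples if the tray is jerked or stopped hard at more than about 0.2 m/s.
- pin2: The other locating pin, the same.
- ring: Dark steel collar lying loose in the ring tray: 54 mm outer, 30 mm inner diameter, 24 mm tall. Origin: centre of its underside.
- block: Dark steel block lying loose in the block tray: 45 x 60 x 30 mm. Origin: centre of its underside.
- plate: Fixed base plate 240 x 490 x 6 mm lying on the bench; it carries the three tray slides side by side, about 150 mm apart along its y, in any order, all drawn out towards the robot. Origin: centre of its underside; x = the way trays slide home.
- can: Bystander: metal can, 60 mm diameter, 130 mm tall, standing on the bench. Origin: centre of its underside.
- wrench: Bystander: wrench 170 mm long lying on the bench. Origin under it, x along it.
- disc: Bystander: grinding disc 110 mm diameter, 10 mm thick, lying on the bench. Origin: centre of its underside.
Not all that is in view belongs to the job. What is shaped like the pin1 but red or yellow is not meant. Leave any orange look-alike of the ring alone.

How it is judged (in metres and radians):
On the way, in this order (a step that is already met when the one before it is completed fails the run):
1. the open tray (with the ring) is pushed home, the pin tray not yet drawn out (value of joint ring_tray below 0.006 m and value of joint pin_tray below 0.02 m), for 0.2 s.
2. the pin tray is being drawn out by a finger behind its lip (value of joint pin_tray between 0.025 and 0.085 m and contact force between the fingers and pin_tray_c5 above 0.3 N).
3. the pin tray is out at its stop (value of joint pin_tray above 0.09 m), for 0.2 s.
At the end, for the whole second after the job is handed in: The pin tray is drawn out to its stop (within 10 mm), the ring tray is home (within 6 mm), the block tray shut (within 8 mm), both pins stand upright in their tray, the ring and the block lie in theirs, all at rest (value of joint pin_tray above 0.09 m and value of joint ring_tray below 0.006 m and value of joint block_tray below 0.008 m and angle between each of pin1, pin2's own z axis and vertical below 0.2 rad and x of pin1 in the frame of pin_lip between 0.054 and 0.18 m and y of pin1 in the frame of pin_lip between -0.05 and 0.05 m and height (world z) of each of pin1, pin2, ring, block below 0.035 m and linear speed of each of pin1, pin2, ring, block below 0.02 m/s and x of pin2 in the frame of pin_lip between 0.054 and 0.18 m and y of pin2 in the frame of pin_lip between -0.05 and 0.05 m and x of ring in the frame of ring_lip between 0.054 and 0.18 m and y of ring in the frame of ring_lip between -0.05 and 0.05 m and x of block in the frame of block_lip between 0.054 and 0.18 m and y of block in the frame of block_lip between -0.05 and 0.05 m); the robot touches nothing.
It fails at once if a lip is pinched: fingers press on its front and its rear face at once ((contact force between the fingers and pin_tray_c5 above 2 N and contact force between the fingers and pin_tray_c6 above 2 N) or (contact force between the fingers and ring_tray_c5 above 2 N and contact force between the fingers and ring_tray_c6 above 2 N)).
It fails at once if a pin, the ring or the block is lifted (15 mm above its tray floor) (height (world z) of any of pin1, pin2, ring, block above 0.035 m).
It fails at once if a pin topples (angle between any of pin1, pin2's own z axis and vertical above 0.5 rad).
It fails at once if the third tray is drawn out by more than 10 mm (value of joint block_tray above 0.01 m).
It fails at once if the can, wrench or disc is disturbed (distance of any of can, wrench, disc from where it was at the start of the episode above 0.02 m).
It also fails if it takes over 48 s, if anything falls off the work surface, if the arm or the gripper's body presses on something with over 40 N, if the wrist force passes 120 N, or if a joint passes its speed limit or range.

### The arm

A 7-joint arm with a two-finger parallel gripper is mounted at the origin on the work surface. World frame = base frame: x ahead of the robot, y to its left, z up, the work surface at z = 0. Lengths are in mm, angles in rad, forces in N, time in s.
With the tool pointing down it reaches from about 400 to 875 mm from the base axis. Payload 4.4 kg.
Tool frame: the origin (TCP) lies at the very end of the fingers, on their centre line; the grasp point (between the pads) lies 19 mm behind it; z points along the fingers, y is the line along which they close (so a half turn about z gives the same grasp; the last joint's range is limited). The gripper opens to 85 mm and grips with 20 to 120 N. Pads are 22 mm wide; open, the fingers measure 114 mm over their backs; the gripper's body (76 mm by 85 mm) begins 54 mm behind the grasp point. The pads swing forward as they close: fully open they stand 13 mm farther back than shut.
Start: joints at [-1.362, 0.628, 0.038, 1.517, -0.027, 0.996, -0.02], TCP at [176.356, 625.633, 231.313] pointing down, gripper open.
Joint ranges: [-3.06, 3.06], [-0.37, 2.12], [-1.25, 1.32], [0.18, 2.47], [-1.1, 4.24], [0.23, 1.98], [-2.94, 2.94]. Speed limits (rad/s): [2.57, 2.57, 3.14, 3.14, 3.14, 3.14, 3.14].

### API

Orientations are given as [roll, pitch, yaw] about the fixed x, y, z axes, in that order (R = Rz(yaw) Ry(pitch) Rx(roll)).
In Python, from cell import ctrl gives the robot as it stands.
- The arm moves only by the tool step_arm, never from a script. Its argument "series" is a list that holds one entry, the list of rows, each a list of 7 numbers: the turn, a rotation vector about the tool's x, y, z as a fraction of full scale, then the shift along the tool's x, y, z as a fraction of full scale, then the closure, from 0 (fully open) to 1 (shut). In form: [[[ax, ay, az, tx, ty, tz, gripper], ...]]. A call has 1 to 12 rows; each row shifts and turns the commanded pose from where the row before left it, along the tool's axes as they then stand; what a row does not reach is not made up. Full scale, the value 1, is 150 mm for a shift and 45 degrees for a turn. A row lasts 1/10 s, in which the tool goes at most 50 mm and 8.59 degrees, less where a joint would pass 70% of its speed; a pose out of reach is approached as far as the arm can. A call with a number of a shift or a turn outside -1 to 1 is refused whole. A call with a gripper value outside its range is refused whole. The fingers move at their own pace and stop on an object; the grip force is fixed at half the most. Time passes only in rows, so rows that do not move let the fingers close. It gives the time, the measured TCP pose, the force, the opening and the grip force at its end, in the units of the state.
- ctrl.read_state(): the state, without advancing time (a new reading comes with each control period).
- ctrl.get_image(name): name is "side" or "top" or "wrist"; returns a dict with "img" (384x512x3 uint8, red, green, blue), "fx", "fy", "cx", "cy" (pixels), "R" (3x3) and "t" (3): a world point X has camera coordinates R X + t. Camera axes: x right, y down, z forward; pixel columns grow to the right and rows downward; lengths in mm; the calibration is good to about 2 mm. The wrist camera is an equidistant fisheye: a pixel r from the principal point sees the ray r / f radians off the axis. A picture is of the moment at which its call begins. There is no depth.
- ctrl.finish_job(): hands the job in; it is judged then, once.
Trained networks look in a picture, given as the dict that the camera call returned (one of the last four; its "shot" number tells which), for a name from the list of things; names that differ only in an ending like _2 or _b are one class to them, and where a whole thing is asked for, a point or a joint stands for the part that bears it (a point fixed in the world has none). Each returns a list of dicts, best first, with "score" (0 to 1); they miss things now and then, are a little off and sometimes report something else, mostly with a low value. They report only what shows in the picture. A call takes as long as a camera call. They do not tell look-alikes from the thing itself.
- ctrl.recognise(picture, thing): "centre" ([column, row] in pixels, amid what is visible of it).
The state is a dict: "clock": time; "qpos": joint angles; "qd": joint speeds; "tau": joint torques, N m; "eef_pos": TCP position; "tool_rot": TCP orientation; "force": force on the tool from outside, world axes, zero at the start; "torque": the same for the moment, N m; "width": finger opening in mm; "gripper_force": force on a finger pad.
Only numpy, scipy, OpenCV 4.12 (cv2) and the standard library are available. Lean on these libraries where they do the work, as an engineer would, in place of code of your own. Each camera call takes 0.05 s, during which the arm holds its last target. There are 200 camera calls.

## Working session

There is one attempt and no reset: what is moved stays moved. The work goes in short steps, Python scripts to look and compute and a tool call to move; the robot and the scene stay as the last step left them, time stands still between calls to the robot, and variables do not carry over. Pictures are saved under pics/ and viewed, at most 10 in all, crops included, and the job is handed in when it is done.

Besides the shell and the picture viewer there is one more tool, called after "Call:" as name([rows], argument=value, ...), one row to a line, values as JSON. step_arm: Moves the arm, as the interface text tells. Shift numbers are shares of 150 mm and turn numbers shares of 45 degrees, none past 1 either way. Its arguments: {"type":"object","properties":{"series":{"type":"array","items":{"type":"array","items":{"type":"array","items":{"type":"number","minimum":-1,"maximum":1}}}}},"required":["series"]}

```bash
mkdir -p pics; ls
cat > h.py <<'E'
import numpy as np, cv2
from cell import ctrl
def ray(im,p):
    R=np.array(im["R"]);t=np.array(im["t"]);c=-R.T@t
    d=np.array([(p[0]-im["cx"])/im["fx"],(p[1]-im["cy"])/im["fy"],1.])
    return c,R.T@d
def at_z(im,p,z):
    c,d=ray(im,p);return c+d*(z-c[2])/d[2]
def proj(im,X):
    q=np.array(im["R"])@np.array(X,float)+np.array(im["t"]);return np.array([im["fx"]*q[0]/q[2]+im["cx"],im["fy"]*q[1]/q[2]+im["cy"]])
def save(im,n):cv2.imwrite(f"pics/{n}.png",cv2.cvtColor(im["img"],cv2.COLOR_RGB2BGR))
E
python3 - <<'E'
from h import *
s=ctrl.read_state();print(s["clock"],s["eef_pos"],s["tool_rot"],s["width"])
for n in("top","side"):
    im=ctrl.get_image(n);save(im,n)
    c=-np.array(im["R"]).T@np.array(im["t"]);print(n,c.round(),np.array(im["R"]).round(2).tolist(),im["fx"])
    for o,z in(("ring_lip",58),("pin_lip",58),("block_lip",58),("pin1",54),("ring",44),("block",50),("plate",6),("can",130),("wrench",5),("disc",10)):
        print(o,[(np.round(r["centre"]).tolist(),round(r["score"],2),at_z(im,r["centre"],z).round()[:2].tolist()) for r in ctrl.recognise(im,o)[:5]])
a=cv2.imread("pics/top.png");b=cv2.imread("pics/side.png")
E
```

```text
pics
0.0 [176.15838965 625.00925924 230.39130432] [-3.13966031e+00  1.90847240e-05  2.86683963e+00] 85.28031687070188
top [ 337.   -7. 1640.] [[0.01, -1.0, -0.01], [-0.99, -0.01, -0.15], [0.15, 0.01, -0.99]] 425.206660070011
ring_lip [([227.0, 184.0], 0.61, [602.0, 134.0]), ([278.0, 149.0], 0.32, [741.0, -57.0]), ([149.0, 178.0], 0.15, [623.0, 429.0])]
pin_lip [([270.0, 165.0], 0.62, [677.0, -30.0])]
block_lip [([308.0, 176.0], 0.6, [636.0, -170.0]), ([283.0, 158.0], 0.18, [704.0, -79.0])]
pin1 [([226.0, 181.0], 0.7, [616.0, 136.0]), ([192.0, 154.0], 0.63, [720.0, 271.0]), ([264.0, 151.0], 0.62, [735.0, -5.0]), ([182.0, 140.0], 0.62, [773.0, 309.0])]
ring [([183.0, 181.0], 0.41, [616.0, 304.0])]
block [([309.0, 154.0], 0.6, [723.0, -177.0]), ([285.0, 158.0], 0.28, [707.0, -85.0])]
plate [([285.0, 163.0], 0.86, [699.0, -87.0])]
can [([149.0, 176.0], 0.87, [617.0, 410.0])]
wrench [([272.0, 162.0], 0.68, [702.0, -38.0]), ([382.0, 224.0], 0.47, [465.0, -460.0])]
disc [([153.0, 239.0], 0.6, [395.0, 415.0])]
side [163. 758. 737.] [[-0.89, -0.47, 0.01], [-0.29, 0.53, -0.8], [0.36, -0.71, -0.61]] 378.57315371595234
ring_lip [([210.0, 240.0], 0.65, [580.0, 181.0])]
pin_lip [([220.0, 197.0], 0.57, [652.0, 15.0]), ([127.0, 302.0], 0.43, [634.0, 427.0])]
block_lip [([251.0, 173.0], 0.59, [633.0, -144.0])]
pin1 [([114.0, 258.0], 0.7, [754.0, 341.0]), ([209.0, 181.0], 0.59, [731.0, -44.0]), ([144.0, 253.0], 0.51, [700.0, 295.0])]
ring [([200.0, 227.0], 0.86, [639.0, 140.0]), ([164.0, 272.0], 0.81, [624.0, 314.0]), ([126.0, 303.0], 0.44, [645.0, 423.0])]
block [([233.0, 167.0], 0.56, [707.0, -158.0])]
plate [([167.0, 207.0], 0.82, [806.0, 77.0])]
can [([128.0, 303.0], 0.98, [580.0, 463.0])]
wrench []
disc [([224.0, 359.0], 0.69, [398.0, 418.0]), ([127.0, 301.0], 0.64, [668.0, 403.0])]
```

Run:
```python
import cv2,numpy as np
a=cv2.imread("pics/top.png")[110:260,130:400];b=cv2.imread("pics/side.png")
cv2.imwrite("pics/topc.png",cv2.resize(a,None,fx=2.96,fy=2.96,interpolation=cv2.INTER_CUBIC)[:600,:800])
cv2.imwrite("pics/sidec.png",cv2.resize(b[110:330,90:350],None,fx=2.7,fy=2.7,interpolation=cv2.INTER_CUBIC))
```

```text
(no output)
```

View pics/topc.png

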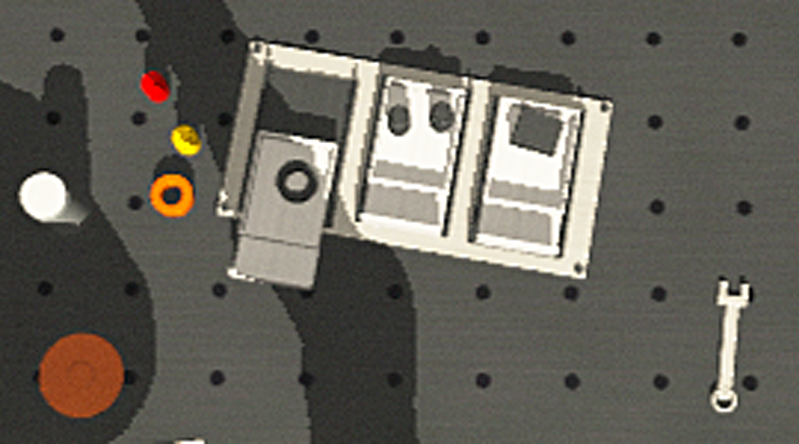

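View pics/sidec.png

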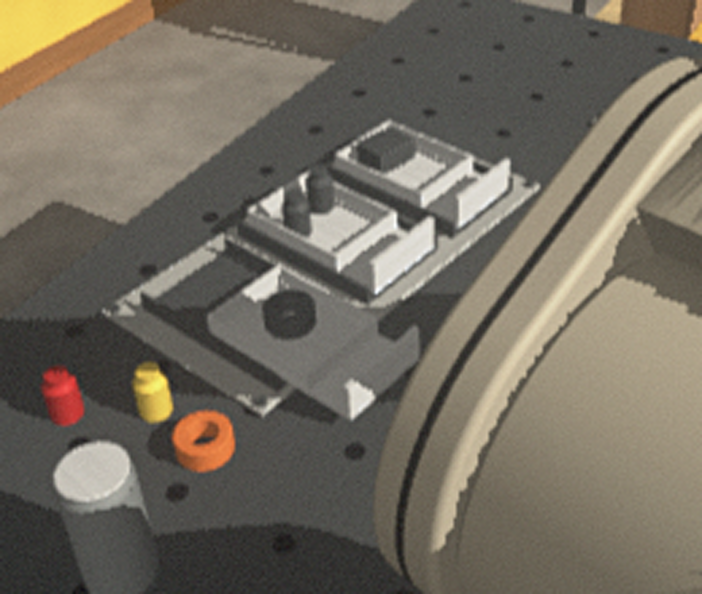

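Top view: the ring tray is open at left (lip around crop (272,283)), the pin tray is in the middle (lip around (400,228)), and the block tray is at right. In the side view the lips' top edges run ring (347,388)-(417,332), pin (376,263)-(435,222) and block (460,196)-(509,160).

Run:
```python
from h import *
t=ctrl.get_image("top");s=ctrl.get_image("side")
T=lambda x,y:(130+x/2.96,110+y/2.96); S=lambda x,y:(90+x/2.7,110+y/2.7)
P=np.array([at_z(t,T(*p),6)[:2] for p in((250,41),(613,98),(584,279),(216,216))]);print("plate",P.round())
print([np.linalg.norm(P[i]-P[(i+1)%4]).round() for i in range(4)],P.mean(0).round(1))
v=(P[0]-P[1])/np.linalg.norm(P[0]-P[1]);w=(P[3]-P[2])/np.linalg.norm(P[3]-P[2]);print("yaw",[np.degrees(np.arctan2(-a[0],a[1])).round(2) for a in(v,w)])
for n,a,b in(("ring",(347,388),(417,332)),("pin",(376,263),(435,222)),("block",(460,196),(509,160))):
    A=at_z(s,S(*a),58)[:2];B=at_z(s,S(*b),58)[:2];print(n,A.round(),B.round(),np.linalg.norm(A-B).round(),((A+B)/2).round(),np.degrees(np.arctan2(-(A-B)[0],(A-B)[1])).round(1))
```

```text
plate [[ 855.  193.]
 [ 780. -293.]
 [ 537. -252.]
 [ 616.  232.]]
[np.float64(492.0), np.float64(247.0), np.float64(490.0), np.float64(242.0)] [697. -30.]
yaw [np.float64(-8.75), np.float64(-9.29)]
ring [536. 211.] [515. 115.] 98.0 [526. 163.] -11.9
pin [605.  42.] [584. -51.] 96.0 [594.  -5.] -12.5
block [ 582. -110.] [ 564. -206.] 98.0 [ 573. -158.] -10.7
```

Call:
step_arm([
  [[0, 0, 0, -0.225, -0.197, 0, 1], [0, 0, 0, -0.225, -0.197, 0, 1], [0, 0, 0, -0.225, -0.197, 0, 1], [0, 0, 0, -0.225, -0.197, 0, 1], [0, 0, 0, -0.225, -0.197, 0, 1], [0, 0, 0, -0.225, -0.197, 0, 1], [0, 0, 0, -0.225, -0.197, 0, 1], [0, 0, 0, -0.225, -0.197, 0, 1], [0, 0, 0, -0.225, -0.197, 0, 1], [0, 0, 0, -0.225, -0.197, 0, 1], [0, 0, 0, -0.225, -0.197, 0, 1], [0, 0, -0.149, -0.225, -0.197, 0, 1]],
])

```text
clock: 2.4
eef_pos: [470.9, 173.0, 231.6]
tool_rot: [3.141, 0.001, 2.986]
force: [1.3, 0.5, 0.4]
width: -0.2
gripper_force: 0.0
```

Call:
step_arm([
  [[0, 0, 0, 0, 0, 0, 1], [0, 0, 0, 0, 0, 0, 1]],
])

```text
clock: 2.6
eef_pos: [470.5, 173.2, 231.4]
tool_rot: [3.141, 0.0, 2.98]
force: [-0.4, 0.3, -0.4]
width: -0.1
gripper_force: 0.0
```

Run:
```python
from h import *
s=ctrl.read_state();print(s["clock"],s["eef_pos"],s["tool_rot"],s["width"],s["force"])
im=ctrl.get_image("wrist");save(im,"w1");print(im["fx"],im["fy"],im["cx"],im["cy"],np.array(im["R"]).round(4).tolist(),np.array(im["t"]).tolist())
for o in("ring_lip","pin_lip","block_lip"):print(o,[(np.round(r["centre"]).tolist(),round(r["score"],2)) for r in ctrl.recognise(im,o)])
```

```text
2.6 [470.52981034 173.19568628 231.36751641] [3.14136889e+00 9.31119030e-05 2.97958338e+00] -0.13459864454940965 [-0.42200694  0.33016324 -0.43217146]
297.3186396354542 297.3186396354542 261.48215733425434 192.0152593794253 [[0.161, 0.987, 0.0004], [0.9502, -0.1551, 0.2702], [0.2667, -0.0431, -0.9628]] [-247.00090154268722, -455.7030594597415, 259.9252484003232]
ring_lip [([246.0, 227.0], 0.81)]
pin_lip [([139.0, 280.0], 0.95)]
block_lip [([70.0, 289.0], 0.91)]
```

View pics/w1.png

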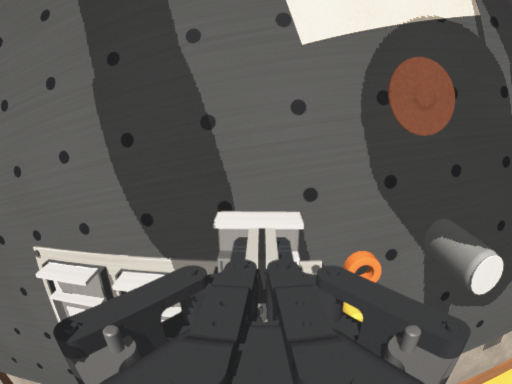

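The wrist view shows the ring lip as a bright bar at columns 214-303, rows 212-228, with the pin lip around (140,280) and the block lip around (70,272). I'll zoom in for the edges.

```bash
cat >> h.py <<'E'
def fray(im,p):
    R=np.array(im["R"]);c=-R.T@np.array(im["t"]);u=np.array([p[0]-im["cx"],p[1]-im["cy"]]);r=np.hypot(*u);th=r/im["fx"]
    d=np.array([*(u/r*np.sin(th)),np.cos(th)]);return c,R.T@d
def fat(im,p,z):
    c,d=fray(im,p);return c+d*(z-c[2])/d[2]
def fproj(im,X):
    q=np.array(im["R"])@np.array(X,float)+np.array(im["t"]);r=np.hypot(q[0],q[1]);th=np.arctan2(r,q[2])
    return np.array([im["cx"],im["cy"]])+im["fx"]*th*q[:2]/r
E
python3 - <<'E'
from h import *
im=ctrl.get_image("wrist");print((-np.array(im["R"]).T@np.array(im["t"])).round())
a=cv2.cvtColor(im["img"],cv2.COLOR_RGB2BGR)
x=cv2.resize(a[200:275,205:315],None,fx=5,fy=5,interpolation=cv2.INTER_CUBIC)
y=cv2.resize(a[240:330,25:215],None,fx=4,fy=4,interpolation=cv2.INTER_CUBIC)[:,:760]
cv2.imwrite("pics/z1.png",x);cv2.imwrite("pics/z2.png",y)
for c in(235,258,285):print(c,a[205:236,c].mean(1).round().astype(int).tolist())
E
```

```text
[402. 187. 373.]
235 [94, 94, 96, 94, 95, 95, 96, 132, 215, 232, 231, 231, 232, 230, 228, 230, 232, 233, 234, 233, 234, 235, 235, 235, 233, 186, 153, 150, 150, 150, 150]
258 [95, 94, 94, 94, 93, 94, 94, 110, 190, 227, 229, 231, 232, 231, 229, 229, 230, 232, 233, 233, 233, 234, 226, 192, 166, 163, 162, 162, 161, 159, 143]
285 [93, 96, 94, 93, 93, 94, 93, 110, 187, 227, 231, 230, 230, 230, 229, 228, 229, 230, 231, 232, 233, 234, 235, 235, 234, 217, 171, 154, 152, 153, 152]
```

View pics/z1.png

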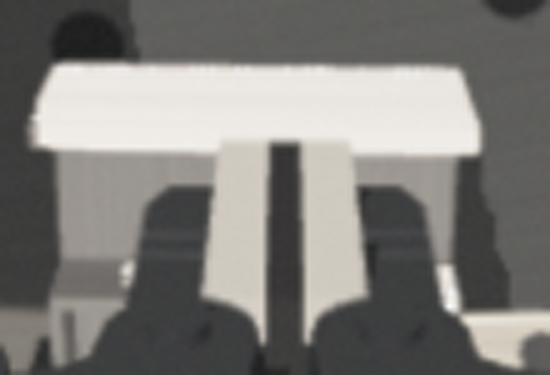

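View pics/z2.png

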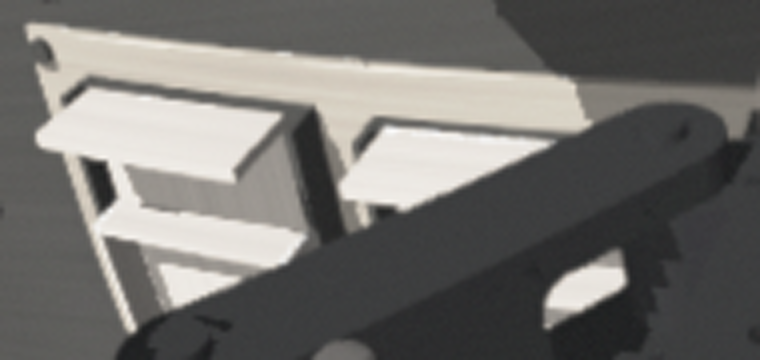

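Run:
```python
from h import *
im=ctrl.get_image("wrist")
Z1=lambda x,y:(205+x/5-.4,200+y/5-.4);Z2=lambda x,y:(25+x/4-.4,240+y/4-.4)
A=fat(im,Z1(32,150),58);B=fat(im,Z1(481,154),58);print("ring",A,B,np.linalg.norm(A-B),(A+B)/2,np.degrees(np.arctan2(-(B-A)[0],(B-A)[1])))
for c,r in((235,230.1),(285,230.6)):print(fat(im,(c,r),58))
A=fat(im,Z2(37,137),58);B=fat(im,Z2(237,181),58);print("block",A,B,np.linalg.norm(A-B),(A+B)/2,np.degrees(np.arctan2(-(B-A)[0],(B-A)[1])))
print("pin left",fat(im,Z2(340,195),58))
print("plate edge",fat(im,Z2(27,27),6),fat(im,Z2(575,77),6))
```

```text
ring [525.1478209  108.37112587  58.        ] [542.01445901 211.06537043  58.        ] 104.07012706888285 [533.58113995 159.71824815  58.        ] -9.327062771225648
[529.7662906  136.04024311  58.        ]
[539.24867262 192.89203323  58.        ]
block [ 567.23878423 -205.59935114   58.        ] [ 588.29027685 -104.01876574   58.        ] 103.73900265953124 [ 577.76453054 -154.80905844   58.        ] -11.708201536381516
pin left [595.39902428 -59.21930348  58.        ]
plate edge [ 539.54149092 -244.67138984    6.        ] [582.28337323  22.40580602   6.        ]
```

Call:
step_arm([
  [[0, 0, 0, 0, -0.02, 0.26, 1], [0, 0, 0, 0, 0, 0.26, 1], [0, 0, 0, 0, 0, 0.26, 1], [0, 0, 0, 0, 0, 0.26, 1], [0, 0, 0, 0, 0, 0.22, 1], [0, 0, 0, 0, 0, 0.06, 1], [0, 0, 0, -0.1, 0, 0, 1], [0, 0, 0, -0.1, 0, 0, 1], [0, 0, 0, -0.06, 0, 0, 1], [0, 0, 0, 0, 0, 0, 1]],
])

```text
clock: 3.9
eef_pos: [509.9, 165.6, 34.3]
tool_rot: [3.14, 0.003, 2.983]
force: [-0.4, -1.1, -0.4]
width: -0.3
gripper_force: 0.0
```

Call:
step_arm([
  [[0, 0, 0, -0.02, 0, 0, 1], [0, 0, 0, -0.02, 0, 0, 1], [0, 0, 0, -0.03, 0, 0, 1], [0, 0, 0, -0.05, 0, 0, 1], [0, 0, 0, -0.06, 0, 0, 1], [0, 0, 0, -0.06, 0, 0, 1], [0, 0, 0, -0.06, 0, 0, 1], [0, 0, 0, -0.06, 0, 0, 1], [0, 0, 0, -0.06, 0, 0, 1], [0, 0, 0, -0.04, 0, 0, 1], [0, 0, 0, -0.02, 0, 0, 1], [0, 0, 0, 0, 0, 0, 1]],
])

```text
clock: 5.1
eef_pos: [580.2, 153.9, 33.3]
tool_rot: [3.141, 0.002, 2.983]
force: [0.0, 0.3, -0.1]
width: 0.3
gripper_force: 0.0
```

Call:
step_arm([
  [[0, 0, 0, -0.02, 0, 0, 1], [0, 0, 0, -0.03, 0, 0, 1], [0, 0, 0, -0.03, 0, 0, 1], [0, 0, 0, -0.02, 0, 0, 1], [0, 0, 0, -0.02, 0, 0, 1]],
])

```text
clock: 5.6
eef_pos: [597.1, 151.3, 33.3]
tool_rot: [3.141, -0.0, 2.984]
force: [-2.1, -0.1, 0.7]
width: 0.1
gripper_force: 1.1
```

Call:
step_arm([
  [[0, 0, 0, -0.02, 0, 0, 1], [0, 0, 0, -0.015, 0, 0, 1]],
])

```text
clock: 5.8
eef_pos: [602.4, 150.4, 33.3]
tool_rot: [3.141, 0.0, 2.984]
force: [-1.8, 1.3, 0.8]
width: -0.5
gripper_force: 1.1
```

Call:
step_arm([
  [[0, 0, 0, -0.015, 0, 0, 1], [0, 0, 0, -0.01, 0, 0, 1]],
])

```text
clock: 6.0
eef_pos: [602.5, 150.3, 33.2]
tool_rot: [-3.14, -0.007, 2.984]
force: [-10.9, 1.8, 9.6]
width: 0.0
gripper_force: 5.6
```

Call:
step_arm([
  [[0, 0, 0, -0.01, 0, 0, 1], [0, 0, 0, -0.01, 0, 0, 1]],
])

```text
clock: 6.2
eef_pos: [602.4, 150.3, 33.1]
tool_rot: [-3.139, -0.012, 2.985]
force: [-16.5, 2.3, 14.6]
width: 0.2
gripper_force: 8.5
```

Call:
step_arm([
  [[0, 0, 0, 0, 0, 0, 1], [0, 0, 0, 0.03, 0, 0, 1], [0, 0, 0, 0.05, 0, 0, 1], [0, 0, 0, 0.1, 0, 0, 1], [0, 0, 0, 0.16, 0, -0.05, 1], [0, 0, 0, 0, 0, -0.25, 1], [0, 0, 0, 0, -0.1, -0.28, 1], [0, 0, 0, 0, -0.25, -0.2, 1], [0, 0, 0, 0, -0.25, -0.2, 1], [0, 0, 0, 0, -0.25, -0.15, 1], [0, 0, 0, 0, -0.15, 0, 1], [0, 0, 0, 0, 0, 0, 1]],
])

```text
clock: 7.4
eef_pos: [535.5, 4.1, 204.2]
tool_rot: [-3.14, 0.004, 2.977]
force: [-0.7, 0.5, -0.2]
width: -0.1
gripper_force: 0.0
```

Run:
```python
from h import *
s=ctrl.read_state();print(s["clock"],s["eef_pos"],s["tool_rot"],s["force"])
im=ctrl.get_image("wrist");save(im,"w2")
g=[fproj(im,(619-24+a*.16,145.9-148+a*.987,58)) for a in(-52,0,52)];print("guess",g)
for o in("ring_lip","pin_lip","block_lip"):print(o,[(np.round(r["centre"]).tolist(),round(r["score"],2)) for r in ctrl.recognise(im,o)])
c,r=g[1].astype(int);x0,y0=c-130,r-70;print(x0,y0)
a=cv2.imread("pics/w2.png")[y0:y0+120,x0:x0+260];cv2.imwrite("pics/z3.png",cv2.resize(a,None,fx=3,fy=3,interpolation=cv2.INTER_CUBIC))
```

```text
7.4 [535.53413702   4.1479439  204.17070616] [-3.13962536  0.00421172  2.97673988] [-0.68408666  0.48340373 -0.15753238]
guess [array([216.05858516, 233.78964508]), array([264.87359787, 233.98171634]), array([313.55659369, 233.42353478])]
ring_lip [([384.0, 248.0], 0.66)]
pin_lip [([262.0, 226.0], 0.61)]
block_lip [([141.0, 253.0], 0.73)]
134 163
```

View pics/z3.png

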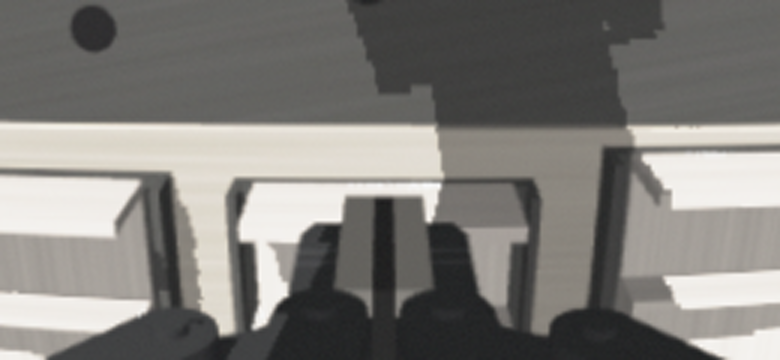

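The pin lip's rear edge is at crop (240,242)-(530,243), with the ring lip corner at (668,207). The ring lip looks nearer to the plate's front edge than the other two, so I'll measure that.

Run:
```python
from h import *
im=ctrl.get_image("wrist")
Z=lambda x,y:(134+x/3-.33,163+y/3-.33)
ex=np.array([.987,-.16]);ey=np.array([.16,.987]);O=np.array([533.6,159.7])
for n,p,z in(("pin rear L",(240,242),58),("pin rear R",(530,243),58),("ring rear L",(668,207),58),("block rear R",(115,236),58),
  ("pin front-bot L",(245,182),16),("ring front-bot L",(635,152),16),("block fb R",(143,178),16),("plate edge",(20,122),6),("plate edge",(400,124),6),("plate edge",(720,127),6),("slot pinL",(232,180),6),("slot ringL",(603,148),6),("slot block R",(170,172),6)):
    q=fat(im,Z(*p),z)[:2];print(n,q.round(1),"ringlip0 frame",((q-O)@ex).round(1),((q-O)@ey).round(1))
t=ctrl.get_image("top");a=cv2.cvtColor(t["img"],cv2.COLOR_RGB2BGR)[115:215,190:345]
cv2.imwrite("pics/t2.png",cv2.resize(a,None,fx=5,fy=5,interpolation=cv2.INTER_CUBIC))
```

```text
pin rear L [596.1 -50.5] ringlip0 frame 95.3 -197.5
pin rear R [612.7  52. ] ringlip0 frame 95.3 -93.7
ring rear L [607.8 103.9] ringlip0 frame 82.1 -43.2
block rear R [587.8 -96.5] ringlip0 frame 94.5 -244.2
pin front-bot L [589.1 -53.4] ringlip0 frame 88.9 -201.4
ring front-bot L [601.4 103.1] ringlip0 frame 75.9 -45.0
block fb R [581.5 -94.9] ringlip0 frame 88.0 -243.6
plate edge [ 552.9 -147.2] ringlip0 frame 68.1 -299.8
plate edge [577.8  11.1] ringlip0 frame 67.4 -139.6
plate edge [600.8 143.9] ringlip0 frame 68.8 -4.9
slot pinL [591.2 -60.8] ringlip0 frame 92.1 -208.5
slot ringL [601.3  92.1] ringlip0 frame 77.7 -55.9
slot block R [584.  -86.1] ringlip0 frame 89.0 -234.6
```

View pics/t2.png

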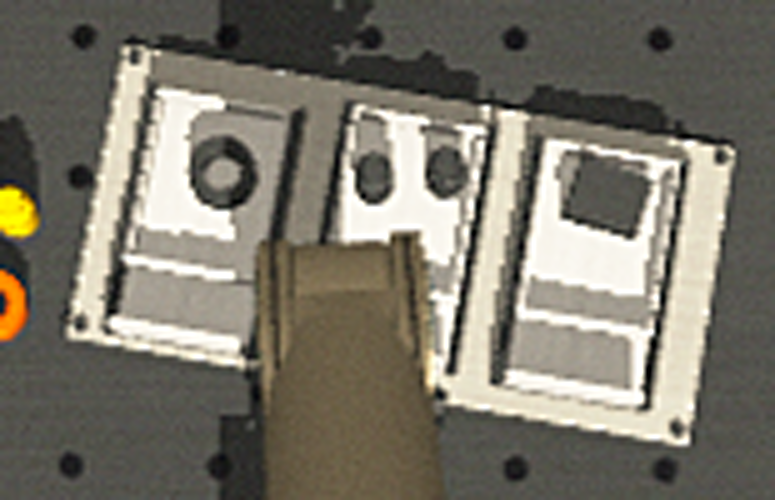

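The lips measure 104 mm, as they must. Ring travel was about 82 mm to a hard stop. Its lip is flush with its own channels, which are staggered, so it is home. Next I move over the gap behind the pin lip.

Call:
step_arm([
  [[0, 0, 0, -0.2, 0.054, 0, 1], [0, 0, 0, -0.21, 0, 0, 1], [0, 0, 0, -0.207, 0, 0.1, 1], [0, 0, 0, 0, 0, 0.2, 1], [0, 0, 0, 0, 0, 0.25, 1], [0, 0, 0, 0, 0, 0.25, 1], [0, 0, 0, 0, 0, 0.05, 1], [0, 0, 0, 0, 0, 0, 1]],
])

```text
clock: 8.5
eef_pos: [626.5, 3.5, 73.9]
tool_rot: [-3.141, -0.003, 2.985]
force: [0.8, -0.9, 0.8]
width: 0.3
gripper_force: 0.0
```

Run:
```python
from h import *
s=ctrl.read_state();p=s["eef_pos"];print(s["clock"],p,s["tool_rot"],s["force"])
d=p[:2]-np.array([604.4,.75]);print(d@[.987,-.16],d@[.16,.987])
im=ctrl.get_image("wrist");save(im,"w3")
g=[fproj(im,(604.4+a*.16,.75+a*.987,58)).round(1) for a in(-52,0,52)];print(g)
cv2.imwrite("pics/z4.png",cv2.resize(cv2.imread("pics/w3.png")[150:350,130:390],None,fx=3,fy=3,interpolation=cv2.INTER_CUBIC))
```

```text
8.5 [626.53038756   3.48140315  73.93464385] [-3.14123549e+00 -3.09203484e-03  2.98498059e+00] [ 0.7898266  -0.88313344  0.75226358]
21.405668015716007 6.23675691914902
[array([160.2, 195.4]), array([249.9, 195.9]), array([341.7, 196.2])]
```

View pics/z4.png

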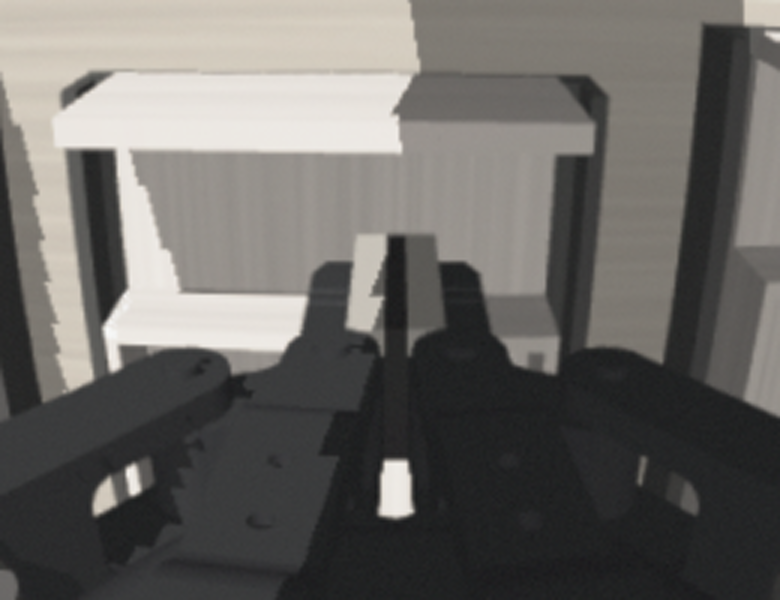

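The finger is above the empty gap. The lip's rear edge runs (55,148)-(594,153) in the crop, and the fingertips are at (395,235), right of the lip's middle. I'll measure again.

Run:
```python
from h import *
s=ctrl.read_state();p=s["eef_pos"];print(s["clock"],p)
im=ctrl.get_image("wrist");Z=lambda x,y:(130+x/3-.33,150+y/3-.33)
A=fat(im,Z(55,147),58);B=fat(im,Z(594,153.5),58);print(A,B,np.linalg.norm(A-B),(A+B)/2,np.degrees(np.arctan2(-(B-A)[0],(B-A)[1])))
d=(p-(A+B)/2)[:2];print(d@[.987,-.16],d@[.16,.987])
C=fat(im,Z(105,325),42);D=fat(im,Z(559,335),42);print("wall",((C-A)[:2])@[.987,-.16],(D-B)[:2]@[.987,-.16],np.linalg.norm(C-D))
print("tip px",fproj(im,p),"c",(-np.array(im["R"]).T@np.array(im["t"])).round(1))
```

```text
8.55 [627.93452532   3.35657659  75.67155502]
[598.67914504 -59.69048294  58.        ] [616.19629445  43.79345349  58.        ] 104.95606520925703 [607.43771974  -7.94851473  58.        ] -9.607617261721503
18.421532490551982 14.437614022292708
wall 47.93492323070411 48.10296835956894 104.13873465847664
tip px [261.09232373 243.34889056] c [560.8  14.1 217.8]
```

Call:
step_arm([
  [[0, 0, 0, -0.03, -0.09, 0, 1], [0, 0, 0, 0, 0, 0.04, 1], [0, 0, 0, 0, 0, 0, 1]],
])

```text
clock: 8.9
eef_pos: [629.9, -12.7, 69.6]
tool_rot: [-3.141, 0.001, 2.982]
force: [0.4, 0.9, -0.2]
width: 0.0
gripper_force: 0.0
```

Run:
```python
from h import *
s=ctrl.read_state();p=s["eef_pos"];print(s["clock"],p,s["tool_rot"])
im=ctrl.get_image("wrist");save(im,"w5")
cv2.imwrite("pics/z5.png",cv2.resize(cv2.imread("pics/w5.png")[150:300,130:390],None,fx=3,fy=3,interpolation=cv2.INTER_CUBIC))
print("tip px",fproj(im,p))
```

```text
8.9 [629.87133804 -12.74484745  69.62849838] [-3.14117231e+00  5.72326218e-04  2.98190876e+00]
tip px [261.05578964 243.35889736]
```

View pics/z5.png

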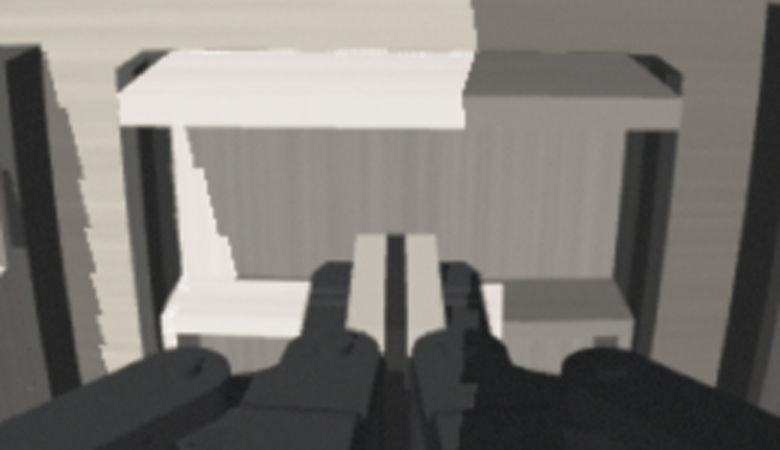

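The fingers are centred on the lip (120-680, tips at 396) over the empty gap. Next I descend and start hooking.

Call:
step_arm([
  [[0, 0, 0, 0, 0, 0.13, 1], [0, 0, 0, 0, 0, 0.13, 1], [0, 0, 0, 0, 0, 0, 1], [0, 0, 0, 0.03, 0, 0, 1], [0, 0, 0, 0.03, 0, 0, 1], [0, 0, 0, 0, 0, 0, 1]],
])

```text
clock: 9.55
eef_pos: [620.5, -9.7, 31.3]
tool_rot: [3.141, 0.0, 2.984]
force: [-0.2, -0.3, 0.5]
width: 0.6
gripper_force: 0.0
```

Call:
step_arm([
  [[0, 0, 0, 0.01, 0, 0, 1], [0, 0, 0, 0.01, 0, 0, 1], [0, 0, 0, 0.01, 0, 0, 1], [0, 0, 0, 0.01, 0, 0, 1], [0, 0, 0, 0.01, 0, 0, 1], [0, 0, 0, 0.01, 0, 0, 1]],
])

```text
clock: 10.15
eef_pos: [612.7, -8.7, 30.5]
tool_rot: [3.141, 0.002, 2.984]
force: [2.5, -1.0, 0.0]
width: -0.1
gripper_force: 1.1
```

Call:
step_arm([
  [[0, 0, 0, 0.015, 0, 0, 1], [0, 0, 0, 0.02, 0, 0, 1], [0, 0, 0, 0.025, 0, 0, 1], [0, 0, 0, 0.03, 0, 0, 1], [0, 0, 0, 0.03, 0, 0, 1], [0, 0, 0, 0.03, 0, 0, 1], [0, 0, 0, 0.03, 0, 0, 1], [0, 0, 0, 0.03, 0, 0, 1], [0, 0, 0, 0.03, 0, 0, 1], [0, 0, 0, 0.03, 0, 0, 1], [0, 0, 0, 0.03, 0, 0, 1], [0, 0, 0, 0.03, 0, 0, 1]],
])

```text
clock: 11.35
eef_pos: [562.7, -0.5, 30.2]
tool_rot: [3.141, -0.0, 2.984]
force: [3.2, 0.2, 0.2]
width: 0.1
gripper_force: 1.1
```

Call:
step_arm([
  [[0, 0, 0, 0.03, 0, 0, 1], [0, 0, 0, 0.03, 0, 0, 1], [0, 0, 0, 0.03, 0, 0, 1], [0, 0, 0, 0.03, 0, 0, 1], [0, 0, 0, 0.03, 0, 0, 1], [0, 0, 0, 0.025, 0, 0, 1], [0, 0, 0, 0.02, 0, 0, 1], [0, 0, 0, 0.015, 0, 0, 1], [0, 0, 0, 0.01, 0, 0, 1]],
])

```text
clock: 12.25
eef_pos: [530.3, 4.4, 30.3]
tool_rot: [-3.142, -0.0, 2.984]
force: [3.1, 0.5, 0.4]
width: -0.5
gripper_force: 1.0
```

Call:
step_arm([
  [[0, 0, 0, 0.012, 0, 0, 1], [0, 0, 0, 0.012, 0, 0, 1], [0, 0, 0, 0.012, 0, 0, 1], [0, 0, 0, 0.012, 0, 0, 1], [0, 0, 0, 0.012, 0, 0, 1]],
])

```text
clock: 12.75
eef_pos: [521.5, 5.9, 30.3]
tool_rot: [3.142, -0.0, 2.984]
force: [2.8, 0.6, -1.1]
width: -0.3
gripper_force: 1.1
```

Call:
step_arm([
  [[0, 0, 0, 0.01, 0, 0, 1], [0, 0, 0, 0.01, 0, 0, 1], [0, 0, 0, 0.01, 0, 0, 1]],
])

```text
clock: 13.05
eef_pos: [519.2, 6.2, 30.4]
tool_rot: [3.141, 0.004, 2.984]
force: [7.8, 0.1, -6.5]
width: 0.2
gripper_force: 3.9
```

Call:
step_arm([
  [[0, 0, 0, 0.01, 0, 0, 1], [0, 0, 0, 0.01, 0, 0, 1], [0, 0, 0, 0, 0, 0, 1]],
])

```text
clock: 13.35
eef_pos: [519.3, 6.2, 30.7]
tool_rot: [3.141, 0.01, 2.983]
force: [10.8, -1.1, -7.6]
width: 0.1
gripper_force: 5.3
```

Call:
step_arm([
  [[0, 0, 0, -0.02, 0, 0, 1], [0, 0, 0, -0.03, 0, 0, 1], [0, 0, 0, -0.05, 0, 0, 1], [0, 0, 0, 0, 0, 0, 1], [0, 0, 0, 0, 0, -0.1, 1], [0, 0, 0, 0, 0, -0.2, 1], [0, 0, 0, 0, 0, -0.3, 1], [0, 0, 0, 0, 0, -0.3, 1], [0, 0, 0, 0.25, 0, -0.2, 1], [0, 0, 0, 0.3, 0, 0, 1], [0, 0, 0, 0, 0, 0, 1], [0, 0, 0, 0, 0, 0, 1]],
])

```text
clock: 14.55
eef_pos: [446.1, 17.6, 195.5]
tool_rot: [-3.141, -0.001, 2.984]
force: [1.2, 0.3, -1.0]
width: -0.2
gripper_force: 0.0
```

Run:
```python
from h import *
s=ctrl.read_state();print(s["clock"],s["eef_pos"],s["force"])
t=ctrl.get_image("top");w=ctrl.get_image("wrist")
a=cv2.cvtColor(t["img"],cv2.COLOR_RGB2BGR)[115:215,185:345];b=cv2.cvtColor(w["img"],cv2.COLOR_RGB2BGR)[150:384]
a=cv2.resize(a,(512,320),interpolation=cv2.INTER_CUBIC)
cv2.imwrite("pics/end.png",np.vstack([a,b]))
```

```text
14.55 [446.05675735  17.58302533 195.51727073] [ 1.16734774  0.31518724 -0.98645373]
```

View pics/end.png

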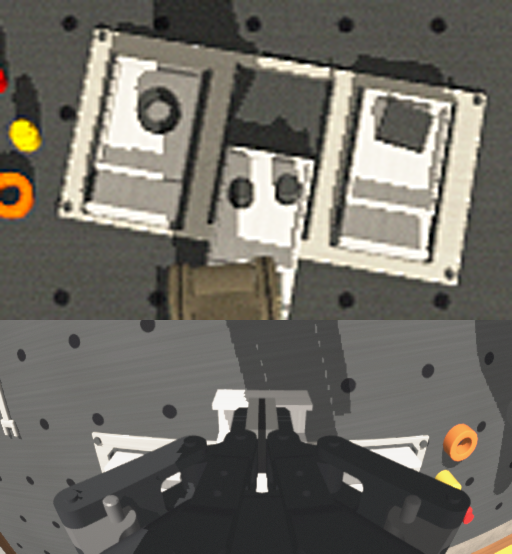

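The final view shows the pin tray out with both pins upright in it, at about (241,190) and (288,187). The ring tray and block tray are shut with their loads inside, and the arm is clear.

```bash
python3 -c "
from cell import ctrl
print(ctrl.finish_job())"
```

```text
the job is handed in; nothing more can be done
None
```

I pushed the ring tray home to its rear stop and drew the pin tray out to its front stop with both pins still standing; the job is handed in, but no verdict was returned.

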